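# Calibrate the analyser's touch screen with its pen

### The arm

A 7-joint arm with a two-finger parallel gripper is mounted at the origin on the work surface. World frame = base frame: x ahead of the robot, y to its left, z up, the work surface at z = 0. Lengths are in m, angles in rad, forces in N, time in s.
With the tool pointing down it reaches from about 0.4 to 0.85 m from the base axis. Payload 10.4 kg.
Tool frame: the origin (TCP) lies on the centre line of the jaws, within the pads' length; the fingertips stand r.finger_overhang ahead of it and the grasp point (between the pads) lies 5 mm behind it (r.finger_overhang is the distance from the TCP to the fingertips, in m); z points along the fingers, y is the line along which they close (so a half turn about z gives the same grasp; the last joint's range is limited). The gripper opens to 87 mm and grips with 3 to 60 N. Pads are 19 mm wide; open, the fingers measure 117 mm over their backs; the gripper's body (75 mm by 190 mm) begins 51 mm behind the grasp point.
Start: joints at [-1.211, 0.332, -0.065, 1.46, 0.022, 1.35, -0.088], TCP at [0.233, 0.58, 0.237] pointing down, gripper open.
Joint ranges: [-2.6, 2.6], [-0.5, 2.12], [-1.47, 1.34], [0.16, 2.42], [-1.27, 4.41], [0.06, 2.06], [-2.6, 2.6]. Speed limits (rad/s): [2.22, 2.22, 2.79, 2.79, 3.14, 3.14, 3.14].

### API

Orientations are given as a unit quaternion [x, y, z, w].
In Python, from bench import read_state, viewer, r gives the robot as it stands.
- The arm moves only by the tool carry_out, never from a script. Its argument "moves" is a list of rows, each a list of 6 numbers: the shift along the tool's x, y, z in units of 40 mm (1.0 is 40 mm), then the turn, a rotation vector about the tool's x, y, z in units of 8 degrees (1.0 is 8 degrees). A call has 1 to 20 rows; each row shifts and turns the commanded pose from where the row before left it, along the tool's axes as they then stand; what a row does not reach is not made up. A row lasts 1/8 s, in which the tool goes at most 62.5 mm and 10.7 degrees, less where a joint would pass 70% of its speed; a pose out of reach is approached as far as the arm can. A call is refused whole if a number of a shift passes 1 or a number of a turn 1, either way. A call with a gripper value outside its range is refused whole. "fingers" is the finger opening in mm, from 0 to 87, set as the call begins (left out, the last holds). The fingers move at their own pace and stop on an object; "force" is the grip in N (left out, the last holds). Time passes only in rows, so rows that do not move let the fingers close. It gives the time, the measured TCP pose, the force, the opening and the grip force at its end, in the units of the state.
- read_state(): the state, without advancing time (a new reading comes with each control period).
- viewer.camera(name): name is "scene" or "top" or "wrist"; returns a dict with "pixels" (420x560x3 uint8, red, green, blue), "range_z" (420x560 float32, m along the optical axis (not along the pixel's ray), 0 where there is no reading), "fx", "fy", "cx", "cy" (pixels), "xyz" and "orientation" of the camera in the world. Camera axes: x right, y down, z forward; pixel columns grow to the right and rows downward; lengths in m; the calibration is good to about 2 mm. The wrist camera is an equidistant fisheye: a pixel r from the principal point sees the ray r / f radians off the axis. A picture is of the moment at which its call begins.
- r.close_job(): hands the job in; it is judged then, once.
The state is a dict: "time": time; "joint_positions": joint angles; "joint_vel": joint speeds; "joint_torque": joint torques, N m; "ee_pos": TCP position; "eef_rot": TCP orientation; "ft_force": force on the tool from outside, world axes, zero at the start; "torque": the same for the moment, N m; "width": finger opening in m; "grip_force": force on a finger pad.
Only numpy, scipy, OpenCV 4.12 (cv2) and the standard library are available. Lean on these libraries where they do the work, as an engineer would, in place of code of your own. Each camera call takes 0.05 s, during which the arm holds its last target. There are 200 camera calls.

### The job

Calibrate the analyser's touch screen: take the touch pen out of its stand, set its nib down on the green dot, and draw slowly along the grey line to inside the yellow ring without lifting the nib from the glass or leaning hard on it. Finish holding the pen there, square to the glass, its sprung nib lightly pressed in but not to its stop; the program ends while the gripper still holds the pen in that place. Leave the dropper bottle and the jar as they stand.

Things in the scene. Friction and masses are not known exactly. Their poses are not given: they have to be found in the camera images.
- pen: Touch pen, 129 mm long, 60 g. Origin at the end of its white nib (nib out), z from nib to butt. Blue square grip 22 x 22 mm, faces square to the pen's x and y, 78 to 128 mm from the origin (grasp it from above); below it a black round barrel 13 mm across, narrowing to the nib. Starts upright, nib down, the grip's underside resting on the stand's top.
- pen_point (a point): The end of the pen's nib, the point that touches the glass (3 mm ball end); moves with the nib as it is pushed in. Axes as the pen's.
- pen_tip (a joint): How far the sprung nib is pushed into the pen: 0 out, 0.010 m fully in (hard stop). The spring pushes with about 0.6 N at the start and 0.5 N more for every millimetre, so 3 mm is about 2 N and the stop comes at about 5.6 N.
- stand: Grey pen stand, a fixed block 70 x 70 mm and 95 mm high with a thin black foot 90 x 90 mm, origin at the centre of its underside, z up; a 16 mm round hole runs down its middle, in which the pen's barrel hangs. It may be on the left or on the right of the analyser.
- screen: Rigid glass of the touch screen, 110 x 170 mm, dark blue with a 10 mm red frame flush with it, on the analyser's sloping top. Origin at the centre of the glass surface, 70 to 140 mm above the table across its slope; z points out of the glass at right angles, leaning 20 degrees from vertical towards the robot's side; x runs up the slope, y along the screen to the left.
- analyser: White laboratory analyser, fixed, 280 mm deep, 340 mm wide, 160 mm high at its far side, sloping down to 65 mm at the front; origin at the centre of its underside, x away from the robot. A red chamber lid stands 20 mm above the slope to the right of the screen.
- dot (a point): Centre of the green dot (14 mm across) on the glass, at the right-hand end of the line. Axes as the screen's: z out of the glass, y along the line towards the ring. The line is a straight grey strip 14 mm wide, 125 mm long from the dot along +y; dot, line and ring are pictures on the glass, with no height. The line's place up or down the screen varies.
- ring (a point): Centre of the yellow ring (inner width 14 mm, outer 21 mm, a yellow speck in its centre) on the line, 68 to 112 mm from the dot. Axes as the screen's.
- rack: White rack, 120 x 60 mm and about 100 mm high, with capped sample tubes, fixed, on the other side of the analyser from the pen stand; origin at the centre of its underside. Not needed for the job.
- dropper: Small white dropper bottle with blue cap, 26 mm across, 60 mm high, loose on the table beside the analyser, behind the stand or the rack; origin at the centre of its underside. Leave alone.
- jar: Clear jar with white cap, 56 mm across, 50 mm high, loose on the table on the analyser's other side from the dropper bottle; origin at the centre of its underside. Leave alone.
Mind the look-alikes: they are no part of the job. What is shaped like the stand but purple is not meant. Leave any orange look-alike of the pen alone.

How it is judged:
On the way, in this order (a step that is already met when the one before it is completed fails the run):
1. the gripper has drawn the pen out of its stand (z of pen_point in the frame of stand above 0.095 m and contact force between pen and the fingers above 1 N), for 0.1 s.
2. the nib touches the glass on the green dot (within 9 mm of its centre) (distance between pen_point and dot below 0.009 m and contact force between pen and screen above 0.4 N), for 0.2 s.
3. the nib, on the glass, has followed the first part of the line (10 to 26 mm from the dot, at most 9 mm to the side) (y of pen_point in the frame of dot between 0.01 and 0.026 m and x of pen_point in the frame of dot between -0.009 and 0.009 m and contact force between pen and screen above 0.4 N), for 0.1 s.
4. the nib, on the glass, has followed the second part of the line (26 to 42 mm) (y of pen_point in the frame of dot between 0.026 and 0.042 m and x of pen_point in the frame of dot between -0.009 and 0.009 m and contact force between pen and screen above 0.4 N), for 0.1 s.
5. the nib, on the glass, has followed the third part of the line (42 to 58 mm) (y of pen_point in the frame of dot between 0.042 and 0.058 m and x of pen_point in the frame of dot between -0.009 and 0.009 m and contact force between pen and screen above 0.4 N), for 0.1 s.
At the end, for the whole second after the job is handed in: The gripper holds the pen still with its nib on the glass inside the yellow ring (within 7 mm of its centre), the pen within 9 degrees of square to the glass, the nib pressed in 0.5 to 9.6 mm of its 10 mm with 0.8 to 6 N, the stand not touching it, through the last second (distance between pen_point and ring below 0.007 m and angle between the z axis of pen and the z axis of screen, either way round below 0.16 rad and contact force between pen and screen between 0.8 and 6 N and value of joint pen_tip between 0.0005 and 0.0096 m and contact force between pen and the fingers above 1 N and contact force between pen and stand below 0.1 N and linear speed of pen below 0.02 m/s); the arm keeps its last pose, push and grip.
It fails at once if the pen is pressed on the screen with more than 15 N (contact force between pen and screen above 15 N).
It fails at once if the nib is lifted off the glass part-way along the line (3 to 10 mm above the line between dot and ring) (y of pen_point in the frame of dot above 0.012 m and y of pen_point in the frame of ring below -0.012 m and x of pen_point in the frame of dot between -0.01 and 0.01 m and z of pen_point in the frame of dot between 0.003 and 0.01 m).
It fails at once if dropper bottle or jar moved by more than 30 mm or tipped (distance of any of dropper, jar from where it was at the start of the episode above 0.03 m or angle between any of dropper, jar's own z axis and vertical above 0.5 rad).
It also fails if it takes over 59 s, if anything falls off the work surface, if the arm or the gripper's body presses on something with over 40 N, if the wrist force passes 120 N, or if a joint passes its speed limit or range.

## Working session

There is one attempt and no reset: what is moved stays moved. The work goes in short steps, Python scripts to look and compute and a tool call to move; the robot and the scene stay as the last step left them, time stands still between calls to the robot, and variables do not carry over. Pictures are saved under pics/ and viewed, at most 10 in all, crops included, and the job is handed in when it is done.

Besides the shell and the picture viewer there is one more tool, called after ">>>" by a JSON object that holds its "name" and its "arguments". carry_out: Moves the arm, as the interface text tells. Its arguments: {"type":"object","properties":{"moves":{"type":"array","items":{"type":"array","items":{"type":"number"}}},"fingers":{"type":"number"},"force":{"type":"number"}},"required":["moves"]}

```bash
mkdir -p pics
cat > h.py <<'E'
import numpy as np, cv2
from scipy.spatial.transform import Rotation as R
from bench import read_state, viewer, r
def cam(n):
    c=viewer.camera(n); c['R']=R.from_quat(c['orientation']).as_matrix(); return c
def pts(c):
    h,w=c['range_z'].shape; v,u=np.mgrid[:h,:w]; z=c['range_z']
    p=np.dstack([(u-c['cx'])/c['fx']*z,(v-c['cy'])/c['fy']*z,z])
    return p@c['R'].T+np.array(c['xyz'])
def save(n,c): cv2.imwrite('pics/'+n,c['pixels'][:,:,::-1])
E
python3 - <<'E'
from h import *
for n in ('scene','top'):
    c=cam(n); save(n+'1.png',c); np.savez(n+'1.npz',**{k:np.array(v) for k,v in c.items()}); print(n,c['fx'],c['cx'],c['cy'],c['xyz'],c['R'].round(3).tolist())
s=read_state(); print(s['ee_pos'],s['eef_rot'],s['time'],r.finger_overhang,s['ft_force'])
E
```

```text
scene 427.3683216626198 277.69500857319747 213.66235089733775 [ 1.18918057 -0.05248767  0.78128022] [[0.024, 0.677, -0.736], [1.0, -0.002, 0.03], [0.019, -0.736, -0.677]]
top 384.2628894659994 288.81302784949696 210.36822662040018 [0.39521551 0.00311054 1.11223714] [[0.025, -0.999, 0.03], [-0.999, -0.025, -0.026], [0.027, -0.03, -0.999]]
[0.23333057 0.57945455 0.23582289] [ 1.90249018e-01  9.81735657e-01 -6.32766931e-04 -1.02698136e-04] 0.1 0.014 [1.02050011 0.39457946 0.0254392 ]
```

View pics/scene1.png

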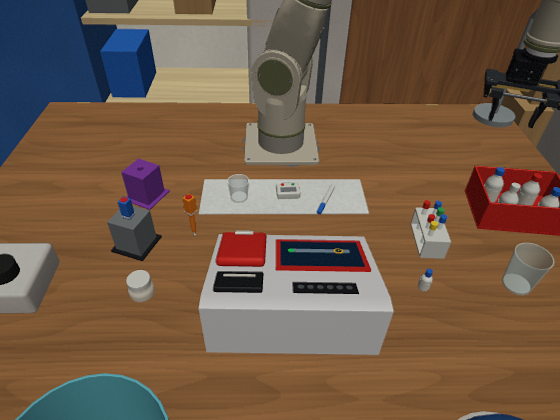

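View pics/top1.png

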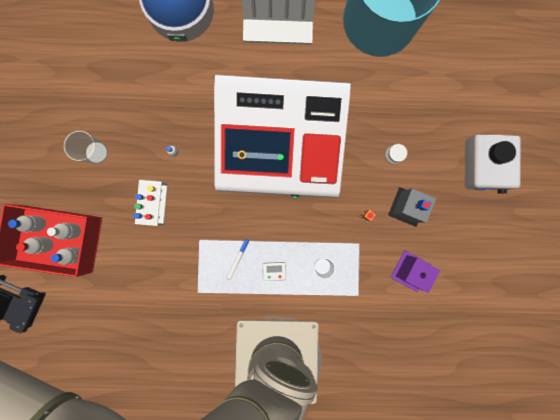

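Scene view: blue grip in the grey stand at (125,207). The green dot is at (291,250) and the yellow ring at (339,251).

Candidates in the top view:
- Blue grip in the grey stand, (424,205): this is the pen by the description.
- Orange look-alike pen, (369,215).
- Purple stand, (415,272), empty.
- Blue pen-like marker on the mat, (238,258).

I'll measure the first one and check it in a crop.

```bash
cat > m.py <<'E'
from h import *
def ld(n):
    d=np.load(n+'1.npz'); return {k:d[k] for k in d.files}
def blue(c): 
    h=cv2.cvtColor(c['pixels'],cv2.COLOR_RGB2HSV); return cv2.inRange(h,(100,120,60),(128,255,255))>0
def rays(c,uv):
    uv=np.atleast_2d(uv); d=np.c_[(uv[:,0]-c['cx'])/c['fx'],(uv[:,1]-c['cy'])/c['fy'],np.ones(len(uv))]
    return d@c['R'].T
def plane(c,uv,p0,n):
    d=rays(c,uv); t=((p0-c['xyz'])@n)/(d@n); return c['xyz']+t[:,None]*d
E
python3 - <<'E'
from m import *
ims=[]
for n,(u0,v0) in (('top',(385,180)),('scene',(100,185))):
    c=ld(n); P=pts(c); hsv=cv2.cvtColor(c['pixels'],cv2.COLOR_RGB2HSV)
    b=blue(c); m=np.zeros_like(b); m[v0:v0+60,u0:u0+60]=b[v0:v0+60,u0:u0+60]
    q=P[m]; print(n,'blue',m.sum(),q.min(0).round(3),q.max(0).round(3))
    t=m&(P[:,:,2]>.14); print(' topface',t.sum(),P[t].mean(0).round(4) if t.any() else '')
    if t.sum()>5:
        x=P[t][:,:2].astype(np.float32); print(cv2.minAreaRect(x))
    # stand block top: z .085-.105 in same region
    s=np.zeros_like(b); s[v0:v0+70,u0-5:u0+65]=True; s&=(abs(P[:,:,2]-.095)<.006)&~b
    print(' stand',s.sum(),P[s].mean(0).round(4),P[s].min(0),P[s].max(0),cv2.minAreaRect(P[s][:,:2].astype(np.float32)))
    # screen
    red=(cv2.inRange(hsv,(0,150,80),(6,255,255))|cv2.inRange(hsv,(172,150,80),(180,255,255)))>0
    g=cv2.inRange(hsv,(45,120,90),(80,255,255))>0; y=cv2.inRange(hsv,(18,120,110),(34,255,255))>0
    w=np.zeros_like(b)
    if n=='top': w[122:180,218:297]=True
    else: w[235:275,272:375]=True
    dk=w&(b|red|g|y)
    q=P[dk]; q=q[(q[:,2]>.06)&(q[:,2]<.15)]
    for _ in range(4):
        p0=q.mean(0); nn=np.linalg.svd(q-p0,full_matrices=False)[2][2]; nn*=np.sign(nn[2]); q=q[abs((q-p0)@nn)<.004]
    print(' plane',p0,nn,np.degrees(np.arccos(nn[2])))
    for nm,k in (('dot',g),('ring',y)):
        v,u=np.nonzero(k&w); 
        cnt=np.c_[u,v].astype(float); mid=(cnt.min(0)+cnt.max(0))/2
        print(nm,len(u),cnt.mean(0),mid,plane(c,[cnt.mean(0),mid],p0,nn).round(4).tolist())
    v,u=np.nonzero(red&w); rect=cv2.convexHull(np.c_[u,v].astype(np.int32)); 
    ap=cv2.approxPolyDP(rect,6,True)[:,0]; print('corners',ap.tolist(),plane(c,ap,p0,nn).round(3).tolist())
    ims.append(cv2.resize(c['pixels'][v0:v0+60,u0-5:u0+65],None,fx=5,fy=5))
cv2.imwrite('pics/crop1.png',np.hstack(ims)[:,:,::-1])
E
```

```text
top blue 65 [ 0.437 -0.382  0.112] [ 0.46  -0.356  0.149]
 topface 29 [ 0.4468 -0.3653  0.1446]
((0.44853004813194275, -0.3695922791957855), (0.021227434277534485, 0.02093459479510784), 73.42212677001953)
 stand 562 [ 0.4478 -0.3668  0.0954] [ 0.40415632 -0.41512032  0.08904238] [ 0.49148945 -0.32566144  0.10091887] ((0.4483242630958557, -0.36992505192756653), (0.07145562022924423, 0.07076488435268402), 69.08563232421875)
 plane [0.58267068 0.06403537 0.10937649] [-0.34213308  0.01149532  0.93958119] 20.01865867067015
dot 32 [280.5 156.5] [280.5 156.5] [[0.5671, 0.0019, 0.1045], [0.5671, 0.0019, 0.1045]]
ring 41 [241.41463415 154.14634146] [241.5 154. ] [[0.5703, 0.1047, 0.1044], [0.5706, 0.1045, 0.1045]]
corners [[293, 129], [290, 176], [222, 172], [222, 125]] [[0.635, -0.028, 0.13], [0.518, -0.025, 0.087], [0.524, 0.157, 0.087], [0.64, 0.154, 0.129]]
scene blue 199 [ 0.282 -0.424  0.007] [ 0.465 -0.358  0.147]
 topface 41 [ 0.4558 -0.3684  0.1439]
((0.45543965697288513, -0.3687542676925659), (0.014268295839428902, 0.02692076563835144), 19.98736572265625)
 stand 549 [ 0.4592 -0.3679  0.095 ] [ 0.41238609 -0.41588636  0.08908539] [ 0.49542908 -0.3270437   0.10079975] ((0.44933465123176575, -0.37086015939712524), (0.07221288979053497, 0.07338710129261017), 68.33392333984375)
 plane [0.60129099 0.06179046 0.11542179] [-0.33064465  0.00999049  0.94370245] 19.317068935659943
dot 19 [290.42105263 249.57894737] [290.5 249.5] [[0.5666, 0.0023, 0.1039], [0.5662, 0.0025, 0.1038]]
ring 23 [338.08695652 250.43478261] [338. 250.] [[0.5697, 0.1048, 0.1039], [0.5679, 0.1049, 0.1033]]
corners [[370, 271], [276, 269], [276, 240], [359, 241]] [[0.65, 0.155, 0.132], [0.643, -0.031, 0.131], [0.524, -0.028, 0.089], [0.527, 0.159, 0.088]]
```

View pics/crop1.png

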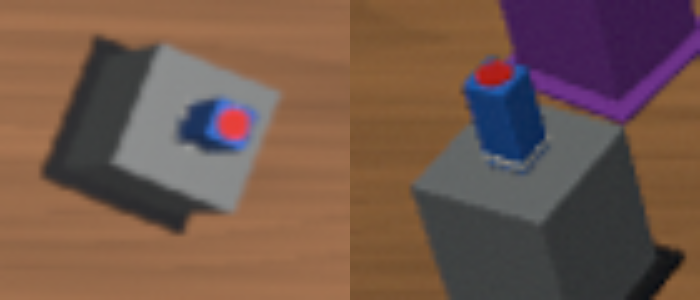

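The crop confirms the blue-gripped pen in the grey stand. Its red butt is at crop (233,123) on the left and (494,72) on the right. Next I swing the arm over in an arc.

>>> {"name": "carry_out", "arguments": {"moves": [[-1, 0, -0.5, 0, 0, 0.46], [-1, 0, -0.5, 0, 0, 0.46], [-1, 0, -0.5, 0, 0, 0.46], [-1, 0, -0.5, 0, 0, 0.46], [-1, 0, 0, 0, 0, 0.46], [-1, 0, 0, 0, 0, 0.46], [-1, 0, 0, 0, 0, 0.46], [-1, 0, 0, 0, 0, 0.46], [-1, 0, 0, 0, 0, 0.46], [-1, 0, 0, 0, 0, 0.46], [-1, 0, 0, 0, 0, 0.46], [-1, 0, 0, 0, 0, 0.46], [-1, 0, 0, 0, 0, 0.46], [-1, 0, 0, 0, 0, 0.46], [-1, 0, 0, 0, 0, 0.46], [-1, 0, 0, 0, 0, 0.46], [-1, 0, 0, 0, 0, 0.46], [-1, 0, 0, 0, 0, 0.46], [-1, 0, 0, 0, 0, 0.46], [-1, 0, 0, 0, 0, 0.46]], "fingers": 60}}

```text
time: 2.6
ee_pos: [0.6409, -0.0465, 0.316]
eef_rot: [0.741, 0.671, -0.0, -0.0]
ft_force: [-0.0, -0.4, -0.6]
width: 0.06
grip_force: 0.0
```

```bash
cat >> m.py <<'E'
def rem(p,ydir,z=(0,0,-1)):
    """shift & turn left (tool axes, units) to pose with TCP p, tool z = z, tool y nearest ydir (or its opposite is chosen by caller)"""
    s=read_state(); Rc=R.from_quat(s['eef_rot']).as_matrix(); z=np.array(z,float); z/=np.linalg.norm(z)
    y=np.array(ydir,float); y-=z*(y@z); y/=np.linalg.norm(y); Rt=np.c_[np.cross(y,z),y,z]
    print('t',s['time'],'pos',s['ee_pos'].round(4),'w',s['width'],'F',s['ft_force'].round(2),'grip',s['grip_force'])
    print(' shift',(Rc.T@(np.array(p)-s['ee_pos'])/.04).round(3),'turn',(R.from_matrix(Rc.T@Rt).as_rotvec()/np.radians(8)).round(3), 'shift in final axes',(Rt.T@(np.array(p)-s['ee_pos'])/.04).round(3))
E
python3 - <<'E'
from m import *
a=np.radians(-20); rem([.449,-.370,.29],[np.cos(a),np.sin(a),0])
E
```

```text
t 2.6 pos [ 0.6409 -0.0465  0.316 ] w 0.0599741915826805 F [-0.03 -0.38 -0.57] grip 0.0
 shift [-8.52  -3.977  0.653] turn [-6.000e-03  1.000e-03  1.794e+00] shift in final axes [-9.24  -1.741  0.649]
```

>>> {"name": "carry_out", "arguments": {"moves": [[-0.8, -0.4, 0, 0, 0, 0.6], [-0.9, -0.3, 0, 0, 0, 0.6], [-0.9, -0.2, 0, 0, 0, 0.6], [-0.9, -0.2, 0, 0, 0, 0], [-0.9, -0.2, 0, 0, 0, 0], [-0.9, -0.2, 0, 0, 0, 0], [-0.9, -0.2, 0, 0, 0, 0], [-0.9, -0.2, 0, 0, 0, 0], [-0.9, -0.1, 0, 0, 0, 0], [-0.9, -0.1, 0, 0, 0, 0], [0, 0, 0, 0, 0, 0], [0, 0, 0, 0, 0, 0]]}}

```text
time: 4.1
ee_pos: [0.4558, -0.3617, 0.3163]
eef_rot: [0.819, 0.574, 0.0, -0.0]
ft_force: [-0.1, 0.7, -0.5]
width: 0.0598
grip_force: 0.0
```

Run:
```python
from m import *
a=np.radians(-20); rem([.449,-.370,.29],[np.cos(a),np.sin(a),0])
c=cam('wrist'); save('w1.png',c); print(c['fx'],c['cx'],c['cy'],c['xyz'],c['R'].round(3).tolist())
np.savez('w1.npz',**{k:np.array(v) for k,v in c.items()})
```

```text
t 4.1 pos [ 0.4558 -0.3617  0.3163] w 0.05979975215635475 F [-0.1   0.66 -0.47] grip 0.0
 shift [-0.253 -0.088  0.657] turn [-0.002 -0.004  0.006] shift in final axes [-0.253 -0.088  0.657]
325.19226210127806 275.3552107316133 210.5413583433781 [ 0.48303802 -0.28270573  0.46578777] [[0.941, -0.324, -0.102], [-0.34, -0.897, -0.282], [-0.0, 0.3, -0.954]]
```

View pics/w1.png

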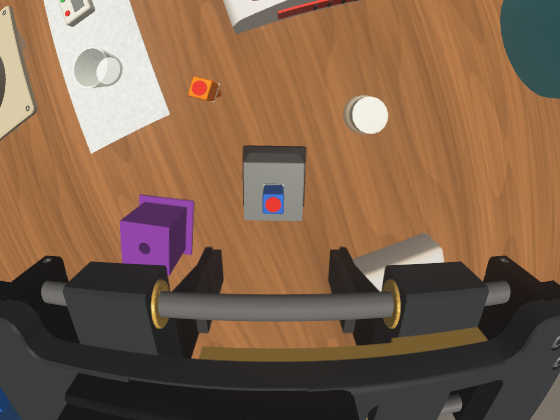

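The wrist view shows the pen's red butt at (273,204). The grip is square to the stand, and both line up with the image and so with the jaws. I'll refine its position from the red disc and the stand's edges.

```bash
cat >> m.py <<'E'
def fray(c,uv):
    uv=np.atleast_2d(uv).astype(float); d=uv-[c['cx'],c['cy']]; rr=np.hypot(*d.T); th=rr/c['fx']
    return np.c_[d/rr[:,None]*np.sin(th)[:,None],np.cos(th)]@c['R'].T
def fplane(c,uv,z):
    d=fray(c,uv); return c['xyz']+((z-c['xyz'][2])/d[:,2])[:,None]*d
E
python3 - <<'E'
from m import *
c=ld('w') ; h=cv2.cvtColor(c['pixels'],cv2.COLOR_RGB2HSV)
w=np.zeros(h.shape[:2],bool); w[175:225,250:300]=True
red=((cv2.inRange(h,(0,150,120),(8,255,255))|cv2.inRange(h,(172,150,120),(180,255,255)))>0)&w
b=blue(c)&w
v,u=np.nonzero(red); print('red',len(u),u.mean(),v.mean(),fplane(c,[u.mean(),v.mean()],.1455).round(4))
v,u=np.nonzero(b|red); k=v>196
q=fplane(c,np.c_[u,v][k],.145)[:,:2].astype(np.float32); print('grip rect',cv2.minAreaRect(q))
g=(cv2.inRange(h,(0,0,85),(180,60,160))>0); g[:, :238]=0; g[:,310:]=0; g[:160]=0; g[224:]=0
g|=(b|red)
v,u=np.nonzero(g&(np.indices(g.shape)[0]>163)); q=fplane(c,np.c_[u,v],.095)[:,:2].astype(np.float32); print('stand rect',len(u),cv2.minAreaRect(q))
E
```

```text
red 178 272.85955056179773 204.1011235955056 [[ 0.4486 -0.3701  0.1455]]
grip rect ((0.4483512341976166, -0.37122681736946106), (0.017179299145936966, 0.020712312310934067), 70.13204193115234)
stand rect 3323 ((0.4486878216266632, -0.3707657754421234), (0.068342424929142, 0.07120643556118011), 70.05831909179688)
```

>>> {"name": "carry_out", "arguments": {"moves": [[-0.26, -0.09, 0.6, 0, 0, 0], [0, 0, 0.6, 0, 0, 0], [0, 0, 0.6, 0, 0, 0], [0, 0, 0.6, 0, 0, 0], [0, 0, 0.6, 0, 0, 0], [0, 0, 0.5, 0, 0, 0], [0, 0, 0.5, 0, 0, 0], [0, 0, 0.4, 0, 0, 0], [0, 0, 0.3, 0, 0, 0], [0, 0, 0.2, 0, 0, 0], [0, 0, 0.1, 0, 0, 0], [0, 0, 0, 0, 0, 0], [0, 0, 0, 0, 0, 0]]}}

```text
time: 5.78
ee_pos: [0.4489, -0.3708, 0.1169]
eef_rot: [0.819, 0.574, 0.0, 0.0]
ft_force: [-0.2, 0.7, 0.8]
width: 0.0601
grip_force: 0.0
```

Run:
```python
from m import *
a=np.radians(-20); rem([.4486,-.3703,.115],[np.cos(a),np.sin(a),0])
```

```text
t 5.775 pos [ 0.4489 -0.3708  0.1169] w 0.060079610830559384 F [-0.23  0.67  0.79] grip 0.0
 shift [ 0.01  -0.011  0.049] turn [ 0.005 -0.     0.008] shift in final axes [ 0.01  -0.011  0.049]
```

>>> {"name": "carry_out", "arguments": {"moves": [[0, 0, 0.05, 0, 0, 0], [0, 0, 0, 0, 0, 0], [0, 0, 0, 0, 0, 0], [0, 0, 0, 0, 0, 0], [0, 0, 0, 0, 0, 0], [0, 0, 0, 0, 0, 0], [0, 0, 0, 0, 0, 0], [0, 0, 0, 0, 0, 0]], "fingers": 10, "force": 35}}

```text
time: 6.78
ee_pos: [0.4487, -0.3706, 0.1145]
eef_rot: [0.819, 0.574, 0.0, 0.0]
ft_force: [0.2, -0.9, -0.1]
width: 0.0215
grip_force: 35.0
```

>>> {"name": "carry_out", "arguments": {"moves": [[0, 0, -0.1, 0, 0, 0], [0, 0, -0.3, 0, 0, 0], [0, 0, -0.4, 0, 0, 0], [0, 0, -0.5, 0, 0, 0], [0, 0, -0.5, 0, 0, 0], [0, 0, -0.5, 0, 0, 0], [0, 0, -0.5, 0, 0, 0], [0, 0, -0.5, 0, 0, 0], [0, 0, -0.5, 0, 0, 0], [0, 0, -0.5, 0, 0, 0], [0, 0, -0.4, 0, 0, 0], [0, 0, -0.3, 0, 0, 0], [0, 0, -0.1, 0, 0, 0], [0, 0, 0, 0, 0, 0], [0, 0, 0, 0, 0, 0]]}}

```text
time: 8.65
ee_pos: [0.4485, -0.3705, 0.3178]
eef_rot: [0.819, 0.574, -0.0, -0.001]
ft_force: [-0.2, -0.5, -0.1]
width: 0.0222
grip_force: 35.0
```

```bash
cat >> m.py <<'E'
n=np.array([-.342,.0108,.94]); n/=np.linalg.norm(n)
ly=np.array([.0026,.1027,0]); ly/=np.linalg.norm(ly); ly-=n*(ly@n); ly/=np.linalg.norm(ly)
dot=np.array([.5669,.0021,.1043]); ring=np.array([.570,.1047,.1042])
E
python3 - <<'E'
from m import *
print(n,ly,np.cross(ly,n))
for yd in ([1,0,0],[0,-1,0],[.94,-.34,0]):
    print(yd); rem(dot+n*(.098+.03),yd,-n)
c=cam('scene'); save('s2.png',c)
cv2.imwrite('pics/s2c.png',cv2.resize(c['pixels'][60:260,60:330],None,fx=2.8,fy=2.8)[:,:,::-1])
E
```

```text
[-0.34188367  0.01079633  0.93968026] [ 0.02604016  0.99965887 -0.00201126] [ 0.93938143 -0.02378181  0.34204818]
[1, 0, 0]
t 8.65 pos [ 0.4485 -0.3705  0.3178] w 0.022171283497293116 F [-0.23 -0.53 -0.14] grip 34.999783700332046
 shift [ 9.424 -1.431  2.335] turn [-2.495  0.351 -2.481] shift in final axes [9.375 0.993 2.728]
[0, -1, 0]
t 8.65 pos [ 0.4485 -0.3705  0.3178] w 0.022171283497293116 F [-0.23 -0.53 -0.14] grip 34.999783700332046
 shift [ 9.424 -1.431  2.335] turn [-1.602  2.135  8.677] shift in final axes [ 0.956 -9.378  2.728]
[0.94, -0.34, 0]
t 8.65 pos [ 0.4485 -0.3705  0.3178] w 0.022171283497293116 F [-0.23 -0.53 -0.14] grip 34.999783700332046
 shift [ 9.424 -1.431  2.335] turn [-2.377  0.798  0.127] shift in final axes [ 9.104 -2.445  2.728]
```

View pics/s2c.png

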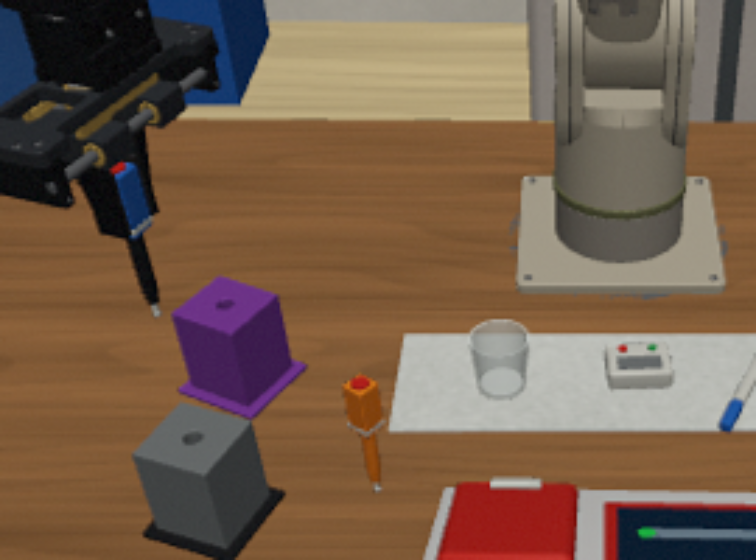

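The pen hangs straight in the jaws, with its nib at crop (155,312). I carry it towards the screen and tilt it square to the glass.

>>> {"name": "carry_out", "arguments": {"moves": [[0.5, 0, 0, 0, 0, 0], [1, 0, 0, 0, 0, 0], [1, 0, 0, 0, 0, 0], [1, 0, 0, 0, 0, 0], [1, 0, 0, 0, 0, 0], [1, 0, 0, 0, 0, 0], [1, 0, 0, 0, 0, 0], [1, 0, 0, 0, 0, 0], [0.5, 0, 0, -0.25, 0.035, -0.25], [0, 0, 0, -0.25, 0.035, -0.25], [0, 0, 0, -0.25, 0.035, -0.25], [0, 0, 0, -0.25, 0.035, -0.25], [0, 0, 0, -0.25, 0.035, -0.25], [0, 0, 0, -0.25, 0.035, -0.25], [0, 0, 0, -0.25, 0.035, -0.25], [0, 0, 0, -0.25, 0.035, -0.25], [0, 0, 0, -0.25, 0.035, -0.25], [0, 0, 0, -0.25, 0.035, -0.25], [0, 0, 0, 0, 0, 0]]}}

```text
time: 11.08
ee_pos: [0.5572, -0.07, 0.3182]
eef_rot: [0.695, 0.698, 0.119, 0.127]
ft_force: [0.5, -0.8, -0.7]
width: 0.0216
grip_force: 35.0
```

Run:
```python
from m import *
sx=np.cross(ly,n); rem(dot+n*(.098+.03),sx,-n)
```

```text
t 11.075 pos [ 0.5572 -0.07    0.3182] w 0.021637374212915606 F [ 0.48 -0.78 -0.74] grip 34.99962014146149
 shift [ 1.867 -1.59   1.887] turn [ 0.007 -0.     0.215] shift in final axes [ 1.818 -1.644  1.888]
```

>>> {"name": "carry_out", "arguments": {"moves": [[0, 0, 0, 0, 0, 0.21], [0.5, -0.4, 0, 0, 0, 0], [0.6, -0.6, 0.2, 0, 0, 0], [0.5, -0.5, 0.4, 0, 0, 0], [0.22, -0.14, 0.5, 0, 0, 0], [0, 0, 0.4, 0, 0, 0], [0, 0, 0.3, 0, 0, 0], [0, 0, 0.1, 0, 0, 0], [0, 0, 0, 0, 0, 0], [0, 0, 0, 0, 0, 0]]}}

```text
time: 12.32
ee_pos: [0.5244, 0.0035, 0.225]
eef_rot: [0.705, 0.688, 0.121, 0.126]
ft_force: [0.5, 0.3, -0.2]
width: 0.0218
grip_force: 35.0
```

Run:
```python
from m import *
sx=np.cross(ly,n); rem(dot+n*(.098+.03),sx,-n)
s=read_state(); tip=s['ee_pos']+R.from_quat(s['eef_rot']).as_matrix()@[0,0,.098]
print('tip exp',tip)
for nm in ('scene','wrist'):
    c=cam(nm); save(nm+'3.png',c); np.savez(nm+'3.npz',**{k:np.array(v) for k,v in c.items()})
    if nm=='scene':
        q=(tip-c['xyz'])@c['R']; print('proj tip',q[:2]/q[2]*c['fx']+[c['cx'],c['cy']])
        a=cv2.resize(c['pixels'][180:270,250:380],None,fx=5,fy=5)
    else:
        q=(tip-c['xyz'])@c['R']; th=np.arctan2(np.hypot(q[0],q[1]),q[2]); print('w proj',q[:2]/np.hypot(q[0],q[1])*th*c['fx']+[c['cx'],c['cy']])
cv2.imwrite('pics/s3c.png',a[:,:,::-1])
```

```text
t 12.325 pos [0.5244 0.0035 0.225 ] w 0.021818500160501693 F [ 0.47  0.33 -0.16] grip 34.999769325368106
 shift [-0.001 -0.033 -0.001] turn [0.017 0.001 0.006] shift in final axes [-0.001 -0.033 -0.   ]
tip exp [0.55810782 0.00241907 0.1330032 ]
proj tip [290.82172407 237.2769607 ]
w proj [276.01466134 217.8144243 ]
```

View pics/s3c.png

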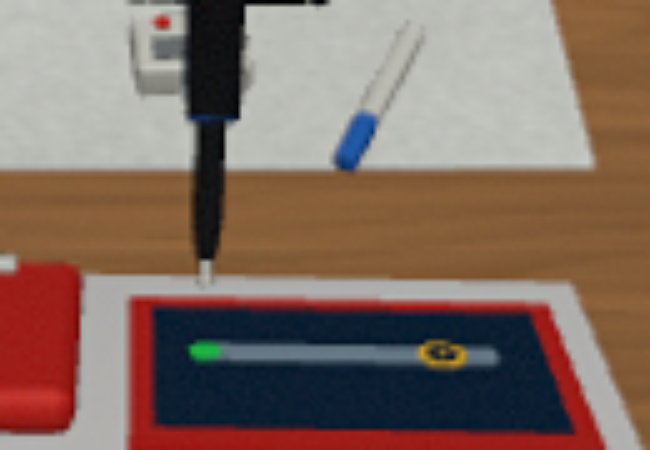

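View pics/wrist3.png

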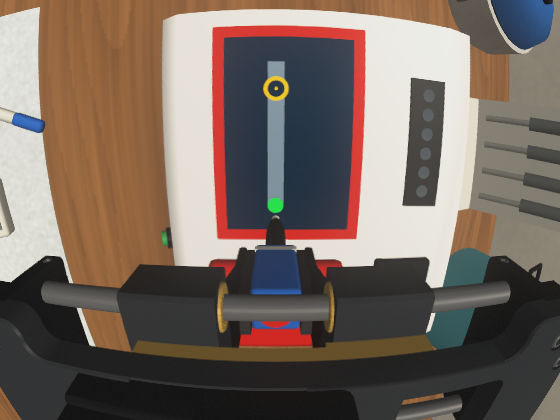

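Scene crop: the nib tip is at (204,283), full-frame (290.8,236.6), where predicted. Wrist view: nib at about (276,217), dot at (275,204) and ring at (276,88), all in line. I'll refine the dot, ring and line from this closer view.

Run:
```python
from m import *
d=np.load('wrist3.npz'); c={k:d[k] for k in d.files}
h=cv2.cvtColor(c['pixels'],cv2.COLOR_RGB2HSV)
w=np.zeros(h.shape[:2],bool); w[50:215,255:300]=True
P={}
for nm,lo,hi in (('dot',(45,120,90),(80,255,255)),('ring',(18,120,110),(34,255,255)),('line',(95,20,90),(125,110,200))):
    k=(cv2.inRange(h,lo,hi)>0)&w; v,u=np.nonzero(k); uv=np.c_[u,v].astype(float)
    f=fray(c,uv); X=c['xyz']+((dot-c['xyz'])@n/(f@n))[:,None]*f
    Y=(X-dot)@np.c_[np.cross(ly,n),ly]*1e3
    if nm!='line': print(nm,len(u),uv.mean(0),((Y.min(0)+Y.max(0))/2).round(1),Y.mean(0).round(1),(np.ptp(Y,axis=0)).round(1))
    else: print('line fit x=a*y+b',len(u),np.polyfit(Y[:,1],Y[:,0],1),Y.min(0),Y.max(0))
# plane offset from wrist range? check by red frame width on plane
k=(cv2.inRange(h,(0,150,80),(6,255,255))|cv2.inRange(h,(172,150,80),(180,255,255)))>0; k[:, :205]=0;k[:,370:]=0;k[228:]=0
v,u=np.nonzero(k); uv=np.c_[u,v]; f=fray(c,uv); X=c['xyz']+((dot-c['xyz'])@n/(f@n))[:,None]*f; Y=(X-dot)@np.c_[np.cross(ly,n),ly]*1e3
print('frame width (130 or 110)',np.percentile(Y,[.5,99.5],axis=0))
```

```text
dot 206 [275.03398058 205.01941748] [0.8 1.9] [0.8 1.9] [14.3 13. ]
ring 311 [275.54019293  87.97427653] [  1.  104.2] [  1.  104.2] [20.9 20.6]
line fit x=a*y+b 1998 [0.0021297  0.73623341] [-6.3316738   4.69643628] [  8.31770704 127.58022595]
frame width (130 or 110) [[-52.68076717 -18.21174648]
 [ 76.74269754 159.13264119]]
```

>>> {"name": "carry_out", "arguments": {"moves": [[0.02, -0.02, 0.1, 0, 0, 0], [0, 0, 0.15, 0, 0, 0], [0, 0, 0.15, 0, 0, 0], [0, 0, 0.12, 0, 0, 0], [0, 0, 0.1, 0, 0, 0], [0, 0, 0.06, 0, 0, 0], [0, 0, 0.04, 0, 0, 0], [0, 0, 0.04, 0, 0, 0], [0, 0, 0.04, 0, 0, 0], [0, 0, 0.04, 0, 0, 0], [0, 0, 0, 0, 0, 0], [0, 0, 0, 0, 0, 0], [0, 0, 0, 0, 0, 0]]}}

```text
time: 14.05
ee_pos: [0.535, 0.0041, 0.1927]
eef_rot: [0.705, 0.688, 0.121, 0.126]
ft_force: [-1.4, 0.6, 0.7]
width: 0.0218
grip_force: 35.0
```

```bash
cat > st.py <<'E'
from m import *
rem(dot+n*.098,np.cross(ly,n),-n)
F=[]
for i in range(4): s=read_state(); F.append(s['ft_force']@n); 
print('Fn',F, 'ring rel'); rem(ring+n*.098,np.cross(ly,n),-n)
E
python3 st.py
```

```text
t 14.05 pos [0.535  0.0041 0.1927] w 0.021818023630895546 F [-1.44  0.57  0.73] grip 35.000068810768425
 shift [-0.024 -0.005 -0.099] turn [0.013 0.001 0.008] shift in final axes [-0.024 -0.005 -0.099]
Fn [np.float64(1.1863941095528077), np.float64(1.1863941095528077), np.float64(1.1863941095528077), np.float64(1.1863941095528077)] ring rel
t 14.05 pos [0.535  0.0041 0.1927] w 0.021818023630895546 F [-1.44  0.57  0.73] grip 35.000068810768425
 shift [ 2.542  0.009 -0.098] turn [0.013 0.001 0.008] shift in final axes [ 2.542  0.006 -0.098]
```

>>> {"name": "carry_out", "arguments": {"moves": [[0, 0, 0.03, 0, 0, 0], [0, 0, 0, 0, 0, 0], [0, 0, 0, 0, 0, 0]]}}

```text
time: 14.42
ee_pos: [0.5354, 0.0041, 0.1915]
eef_rot: [0.705, 0.688, 0.121, 0.126]
ft_force: [0.1, -0.3, 2.1]
width: 0.0219
grip_force: 35.0
```

Run:
```python
from m import *
F=[]
for i in range(6): F.append(read_state()['ft_force']); c=cam('scene')
F=np.array(F); print((F@n).round(2),(F@n).mean(),F.mean(0)); save('s4.png',c)
cv2.imwrite('pics/s4c.png',cv2.resize(c['pixels'][190:270,260:380],None,fx=6,fy=6)[:,:,::-1]); rem(dot+n*.098,np.cross(ly,n),-n)
```

```text
[1.92 2.04 1.26 2.03 1.81 1.29] 1.7247610721509028 [-0.66706387 -0.04760456  1.59332578]
t 14.725 pos [0.5354 0.0041 0.1915] w 0.021294980677391485 F [-0.17  0.23  1.28] grip 35.00020090956241
 shift [-0.025 -0.004 -0.131] turn [0.012 0.001 0.009] shift in final axes [-0.025 -0.004 -0.131]
```

View pics/s4c.png

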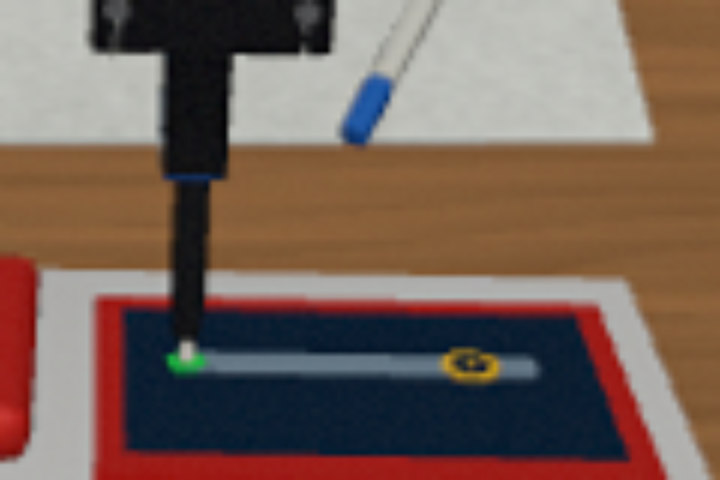

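The nib is on the dot at crop (187,357), pressing with about 1.7 N. I press slightly more, then draw.

>>> {"name": "carry_out", "arguments": {"moves": [[0, 0, 0.04, 0, 0, 0], [0.04, 0, 0, 0, 0, 0], [0.08, 0, 0, 0, 0, 0], [0.08, 0, 0, 0, 0, 0], [0.08, 0, 0, 0, 0, 0], [0.08, 0, 0, 0, 0, 0], [0.08, 0, 0, 0, 0, 0], [0.08, 0, 0, 0, 0, 0], [0.08, 0, 0, 0, 0, 0], [0.08, 0, 0, 0, 0, 0], [0.08, 0, 0, 0, 0, 0], [0.08, 0, 0, 0, 0, 0], [0.08, 0, 0, 0, 0, 0], [0.08, 0, 0, 0, 0, 0], [0.08, 0, 0, 0, 0, 0], [0.08, 0, 0, 0, 0, 0], [0.08, 0, 0, 0, 0, 0], [0.08, 0, 0, 0, 0, 0]]}}

```text
time: 16.98
ee_pos: [0.5372, 0.057, 0.1898]
eef_rot: [0.705, 0.688, 0.121, 0.126]
ft_force: [-1.4, -2.0, 1.8]
width: 0.0223
grip_force: 35.0
```

```bash
python3 st.py
```

```text
t 16.975 pos [0.5372 0.057  0.1898] w 0.02227904568532879 F [-1.42 -1.98  1.75] grip 35.000259331427515
 shift [-1.349 -0.002 -0.172] turn [0.011 0.002 0.008] shift in final axes [-1.349e+00 -1.000e-03 -1.720e-01]
Fn [np.float64(2.1088873184071315), np.float64(2.1088873184071315), np.float64(2.1088873184071315), np.float64(2.1088873184071315)] ring rel
t 16.975 pos [0.5372 0.057  0.1898] w 0.02227904568532879 F [-1.42 -1.98  1.75] grip 35.000259331427515
 shift [ 1.217  0.012 -0.171] turn [0.011 0.002 0.008] shift in final axes [ 1.217  0.01  -0.171]
```

Remaining: about 1.24 units along x and 0.02 in y.

>>> {"name": "carry_out", "arguments": {"moves": [[0.08, 0, 0, 0, 0, 0], [0.08, 0, 0, 0, 0, 0], [0.08, 0, 0, 0, 0, 0], [0.08, 0, 0, 0, 0, 0], [0.08, 0, 0, 0, 0, 0], [0.08, 0, 0, 0, 0, 0], [0.08, 0, 0, 0, 0, 0], [0.08, 0.01, 0, 0, 0, 0], [0.08, 0.01, 0, 0, 0, 0], [0.08, 0, 0, 0, 0, 0], [0.08, 0, 0, 0, 0, 0], [0.08, 0, 0, 0, 0, 0], [0.08, 0, 0, 0, 0, 0], [0.08, 0, 0, 0, 0, 0], [0.08, 0, 0, 0, 0, 0], [0.04, 0, 0, 0, 0, 0], [0, 0, 0, 0, 0, 0], [0, 0, 0, 0, 0, 0], [0, 0, 0, 0, 0, 0], [0, 0, 0, 0, 0, 0]]}}

```text
time: 19.48
ee_pos: [0.5392, 0.1068, 0.1901]
eef_rot: [0.705, 0.688, 0.121, 0.126]
ft_force: [-1.9, 1.6, 2.5]
width: 0.022
grip_force: 35.0
```

Run:
```python
from m import *
F=[]
for i in range(6): F.append(read_state()['ft_force']); c=cam('scene')
F=np.array(F); print((F@n).round(2),(F@n).mean(),F.mean(0)); w=cam('wrist')
cv2.imwrite('pics/s5c.png',np.hstack([cv2.resize(c['pixels'][200:270,310:370],None,fx=6,fy=6),cv2.resize(w['pixels'][150:255,225:315],None,fx=4,fy=4)])[:,:,::-1]); rem(ring+n*.098,np.cross(ly,n),-n)
```

```text
[3.04 3.16 2.   1.48 3.36 3.4 ] 2.7389467077158645 [-1.51398312  1.24774222  2.34959662]
t 19.825 pos [0.5392 0.1065 0.19  ] w 0.02147815490974955 F [-1.71  1.42  2.26] grip 35.0003173481673
 shift [-0.021 -0.01  -0.17 ] turn [0.012 0.    0.009] shift in final axes [-0.021 -0.01  -0.17 ]
```

View pics/s5c.png

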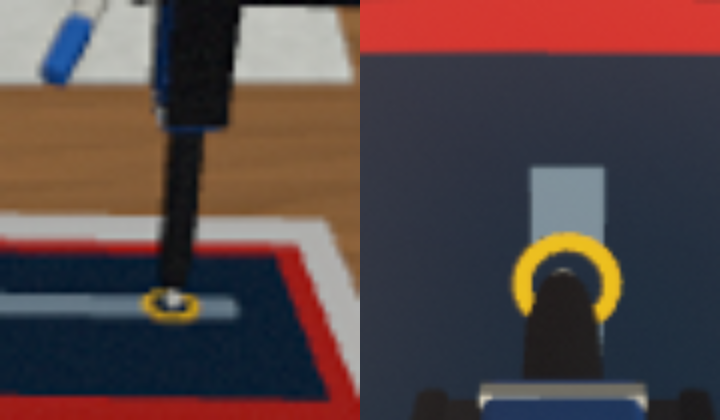

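Left crop (scene): the nib tip is at (173,298), inside the ring centred at about (172,304). Right crop (wrist): the nib is at (562,272), inside the ring. I'll check the pen's tilt against the projected normal, then hand in.

Run:
```python
from m import *
c=cam('scene'); s=read_state()
tip=s['ee_pos']-n*.0912
def pr(p): q=(p-c['xyz'])@c['R']; return q[:2]/q[2]*c['fx']+[c['cx'],c['cy']]
a,b=pr(tip),pr(tip+n*.06)
print('proj',((a-[310,200])*6).round(0),((b-[310,200])*6).round(0))
g=cv2.cvtColor(c['pixels'],cv2.COLOR_RGB2GRAY)
rows=range(224,244); print([(v,np.mean(np.nonzero(g[v,325:355]<45)[0])+325) for v in rows][::4])
print([(v,float(a[0]+(b-a)[0]*(v-a[1])/(b-a)[1])) for v in rows][::4])
```

```text
proj [171. 303.] [184. 150.]
[(224, np.float64(340.5)), (228, np.float64(340.0)), (232, np.float64(340.0)), (236, np.float64(339.5)), (240, np.float64(339.0))]
[(224, 340.6800843492953), (228, 340.3426752288022), (232, 340.0052661083091), (236, 339.667856987816), (240, 339.3304478673229)]
```

The pen's line matches the glass normal.

```bash
python3 -c "
from bench import r
print(r.close_job())"
```

```text
the job is handed in; nothing more can be done
None
```

The job is handed in, with the verdict not shown: the pen was drawn from the green dot to the yellow ring and is held there square to the glass, nib pressing at about 2.7 N; dropper bottle and jar were not approached.

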